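# Unbolt the scrap-gold box

## Robot

A 6-joint arm with a two-finger parallel gripper is mounted at the origin on a cart in front of the work surface, level with it; the furniture and walls round the work are solid. World frame = base frame: x ahead of the robot, y to its left, z up, the work surface at z = 0. Lengths are in m, angles in rad, forces in N, time in s.
With the tool pointing down it reaches from about 0.375 to 0.9 m from the base axis. Payload 3.1 kg.
Tool frame: the origin (TCP) lies between the finger pads; the fingertips stand robot.tip_extent ahead of it and the grasp point (between the pads) lies 3 mm ahead of it (robot.tip_extent is the distance from the TCP to the fingertips, in m); z points along the fingers, x is the direction in which the jaws open and shut, and the axes are right-handed (so a half turn about z gives the same grasp; the last joint's range is limited). The gripper opens to 87 mm and grips with 3 to 60 N. Pads are 19 mm wide; open, the fingers measure 117 mm over their backs; the gripper's body (75 mm by 190 mm) begins 51 mm behind the grasp point.
Start: joints at [1.111, 0.527, 1.433, -0, 1.181, -0.178], TCP at [0.173, 0.601, 0.245] pointing down, gripper open.
Joint ranges: [-3.08, 3.08], [-0.75, 2.2], [0.22, 2.44], [-1.43, 4.57], [0, 2.65], [-2.85, 2.85]. Speed limits (rad/s): [2.79, 2.79, 3.14, 3.14, 3.14, 3.14].

## Interface

Orientations are given as a unit quaternion [x, y, z, w].
In Python, from rig import robot, cams gives the robot as it stands.
- The arm moves only by the tool carry_out, never from a script. Its argument "steps" is a list of rows, each a list of 3 entries, a list of its own where there are three numbers: the shift along the world's x, y, z in cm, then the turn about the world's z in degrees, then the closure, from 0 (fully open) to 1 (shut). In form: [[[dx, dy, dz], spin, fingers], ...]. A call has 1 to 10 rows; each row shifts and turns the pose as measured when the row begins; what a row does not reach is not made up. A row lasts 1/10 s, in which the tool goes at most 50 mm and 8.59 degrees, less where a joint would pass 70% of its speed; a pose out of reach is approached as far as the arm can. A call with a gripper value outside its range is refused whole. The fingers move at their own pace and stop on an object; "squeeze" is the grip in N (left out, the last holds). Time passes only in rows, so rows that do not move let the fingers close. It gives the time, the measured TCP pose, the force and the opening at its end, in the units of the state.
- robot.get_obs(): the state, without advancing time (a new reading comes with each control period).
- cams.camera(name): name is "scene" or "top"; returns a dict with "pixels" (420x560x3 uint8, red, green, blue), "fx", "fy", "cx", "cy" (pixels), "eye" and "rotation" of the camera in the world. Camera axes: x right, y up, looking along -z (the intrinsics and any distortion apply to the point x, -y, -z); pixel columns grow to the right and rows downward; lengths in m; the calibration is good to about 2 mm. A picture is of the moment at which its call begins. There is no depth.
- robot.hand_in(): hands the job in, once; it reports no verdict.
The state is a dict: "time": time; "q": joint angles; "joint_velocities": joint speeds; "joint_torque": joint torques, N m; "position": TCP position; "tool_rot": TCP orientation; "ft_force": force on the tool from outside, world axes, zero at the start; "moment": the same for the moment, N m; "grip_width": finger opening in m.
Only numpy, scipy, OpenCV 4.12 (cv2) and the standard library are available. Lean on these libraries where they do the work, as an engineer would, in place of code of your own. Each camera call takes 0.05 s, during which the arm holds its last target. There are 200 camera calls.

## Task

Open the grey scrap-gold box on the bench: press its spring catch down with one fingertip and keep it down while the other fingertip slides the bolt fully back towards the catch, so that the sprung lid pops up. Then let go, so that the catch springs up again behind the drawn bolt. Nothing needs gripping; leave the things beside the box where they are.

Things in the scene. Friction and masses are not known exactly. Their poses are not given: they have to be found in the camera images.
- scrap_box: low grey sheet-steel box, 135 x 200 x 55 mm, fixed. Origin: centre of its underside; x from the front edge to the hinge edge, y along its length, z up. The front 55 mm of its top is a fixed deck (55 mm high) with the bolt gear, the rest the lid. The bolt's centre line runs along y at x = -40 mm: catch plate (y -86 to -32 mm), knob (y +6 mm, bolt shut), two staples (y 45, 63 mm), hasp (y 77 mm).
- catch_top (a point): centre of the top of the spring catch: an oblong ribbed steel plate, 26 mm (box x) by 54 mm (box y) in an open frame (rim 22 mm above the deck). The top is 32 mm above the deck when up. It goes straight down 7 mm, wherever it is pressed, to 25 mm above the deck: 5 mm higher than the bolt's bar, so a finger level with it clears the bar.
- catch (a joint): how far the catch is pressed down (m): 0 up, 0.007 fully down. It takes 2 N (up) to 5 N (down) and springs back when let go. Its tooth stands before a lug on the bolt's side: the bolt can move only 1.5 mm until the catch is down by 0.0055 or more.
- knob_mid (a point): middle of the bolt's knob: an upright steel pin, 12 mm in diameter, standing on the bolt's flat bar (14 mm wide) from 20 to 46 mm above the deck; this point is at 33 mm. Its axis is 38 mm from the near edge of the catch plate with the bolt shut, 14 mm with it drawn. The nearest staple (24.5 mm high) is 32 mm beyond the shut knob's far side.
- bolt (a joint): how far the bolt is drawn (m): 0 shut (knob farthest from the catch), 0.024 fully back at its stop. It slides along the box's -y axis, towards the catch, with 2 to 4 N of friction, and stays where it is left. From 0.016 its nose is out of the lid's hasp; from 0.0195 its lug has passed the tooth and a released catch comes up behind it.
- lid (a joint): opening angle of the lid (rad): 0 shut, about 0.02 while its hasp pulls up on the bolt, 0.5 sprung up. A spring opens it, with less than 2 N at its front edge. The hasp (at the box's +y end) then stands up to 80 mm above the deck.
- lid_edge (a point): middle of the lid's front edge, 28 mm behind the bolt's centre line; it rises about 38 mm when the lid springs up.
- bench_block: loose bright steel bench block, 56 x 56 x 31 mm, at the box's +y end; origin: centre of its underside. Leave it alone.
- tin_small: loose white open tin, 47 mm in diameter, 50 mm high, at the box's -y end; origin: centre of its underside. Leave it alone.
- pliers_flat: loose flat-nosed pliers with red handles, 44 x 140 x 10 mm, lying to the right of box and tin; origin: centre of the underside. Leave them alone.

How it is judged:
On the way, in this order (a step that is already met when the one before it is completed fails the run):
1. the catch is pressed down while the bolt is still shut (value of joint catch above 0.0052 m and value of joint bolt below 0.003 m), for 0.1 s.
2. the bolt is fully back with the catch still held down (value of joint catch above 0.0045 m and value of joint bolt above 0.021 m), for 0.1 s.
At the end, for the whole second after the job is handed in: the bolt is fully back (at least 20.5 of 24 mm), the catch is up again behind it (within 1.5 mm), the lid has sprung up (more than 0.4 rad), and block, tin and pliers stand where they stood (within 15 mm) (value of joint bolt above 0.0205 m and value of joint catch below 0.0015 m and value of joint lid above 0.4 rad and distance of each of bench_block, tin_small, pliers_flat from where it was at the start of the episode below 0.015 m); the robot touches nothing.
It fails at once if a thing beside the box was moved by more than 15 mm or lifted (distance of any of bench_block, tin_small, pliers_flat from where it was at the start of the episode above 0.015 m).
It also fails if it takes over 32 s, if anything falls off the work surface, if the arm or the gripper's body presses on something with over 40 N, if the wrist force passes 120 N, or if a joint passes its speed limit or range.

## Working session

There is one attempt and no reset: what is moved stays moved. The work goes in short steps, Python scripts to look and compute and a tool call to move; the robot and the scene stay as the last step left them, time stands still between calls to the robot, and variables do not carry over. Pictures are saved under pics/ and viewed, about 8 in all and at most 12, crops included, and the job is handed in when it is done.

Besides the shell and the picture viewer there is one more tool, called after ">>>" as name(argument=value, ...), one argument or row to a line, values as JSON. carry_out: Moves the arm, as the interface text tells. Its arguments: {"type":"object","properties":{"steps":{"type":"array"},"squeeze":{"type":"number"}},"required":["steps"]}

```bash
mkdir -p pics; cat > h.py <<'E'
import numpy as np, cv2
from rig import robot, cams
def snap(n,f):
    c=cams.camera(n); cv2.imwrite(f,c["pixels"][:,:,::-1]); return c
def ray(c,u,v):
    R=np.array(c["rotation"]); R=R if R.shape==(3,3) else __import__('scipy.spatial.transform',fromlist=['Rotation']).Rotation.from_quat(R).as_matrix()
    d=R@np.array([(u-c["cx"])/c["fx"],-(v-c["cy"])/c["fy"],-1.]); return np.array(c["eye"]),d
def plane(c,u,v,z):
    e,d=ray(c,u,v); return e+d*(z-e[2])/d[2]
def proj(c,p):
    R=np.array(c["rotation"]); R=R if R.shape==(3,3) else __import__('scipy.spatial.transform',fromlist=['Rotation']).Rotation.from_quat(R).as_matrix()
    q=R.T@(np.array(p)-np.array(c["eye"])); return c["cx"]+c["fx"]*q[0]/-q[2], c["cy"]-c["fy"]*q[1]/-q[2]
E
python3 - <<'E'
from h import *
for n in("scene","top"):
    c=snap(n,f"pics/{n}0.png"); print({k:np.round(v,4).tolist() if not isinstance(v,str) else v for k,v in c.items() if k!="pixels"})
print(robot.get_obs(),robot.tip_extent)
E
```

```text
{'fx': 528.7929, 'fy': 528.7929, 'cx': 278.887, 'cy': 203.7724, 'eye': [0.0362, -0.4505, 0.7861], 'rotation': [0.3597, -0.1648, -0.3625, 0.8438]}
{'fx': 384.4512, 'fy': 384.4512, 'cx': 274.2106, 'cy': 208.233, 'eye': [0.4497, 0.0176, 0.9325], 'rotation': [0.0633, -0.0474, -0.7003, 0.7095]}
{'time': 0.1, 'q': array([ 1.11152638e+00,  5.28378757e-01,  1.43378161e+00, -1.58049450e-05,
        1.18138998e+00, -1.78512813e-01]), 'joint_velocities': array([-4.80765506e-05, -3.15546174e-03, -2.66253443e-03,  2.10408036e-04,
       -2.03234294e-03, -1.12233712e-03]), 'joint_torque': array([-7.69059861e-04, -4.40984774e+01, -1.77149087e+01,  6.35182508e-02,
        5.33860386e-02, -3.42157296e-05]), 'position': array([0.17288152, 0.59996949, 0.24366366]), 'tool_rot': array([ 7.99085794e-01,  6.01216214e-01, -8.70965127e-04,  4.46782054e-04]), 'ft_force': array([ 0.80915582,  0.29850594, -0.13117475]), 'moment': array([0.01624978, 0.04967241, 0.01698546]), 'grip_width': 0.08693105829593145} 0.022
```

View pics/scene0.png

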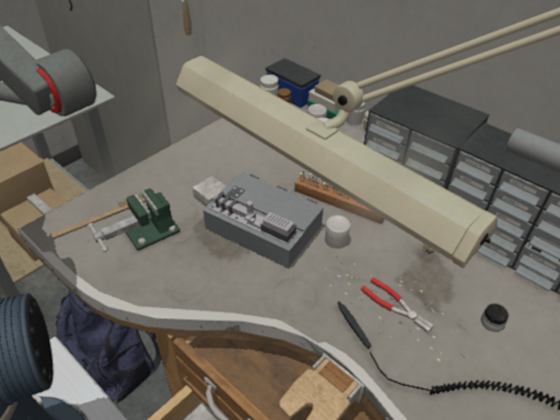

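View pics/top0.png

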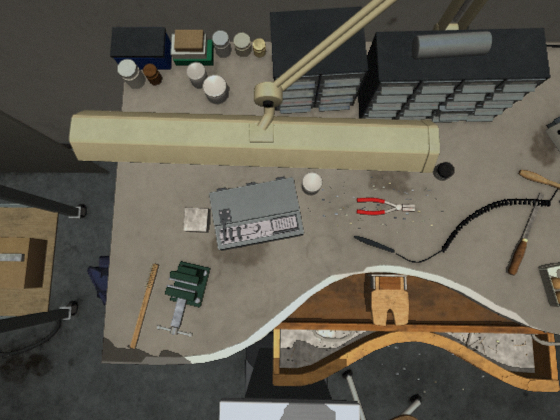

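The scene view shows the box around (265,215), the block at (210,188), the tin at (338,232) and the pliers at (398,305). In the top view the box is at (256,212), and a lamp hangs over the far side with its lower edge near row 165. Next I'll enlarge both.

```bash
python3 - <<'E'
import cv2
s=cv2.imread('pics/scene0.png')[165:265,185:360]; t=cv2.imread('pics/top0.png')[165:255,175:325]
s=cv2.resize(s,None,fx=4.5,fy=4.5,interpolation=cv2.INTER_CUBIC); t=cv2.resize(t,None,fx=5,fy=5,interpolation=cv2.INTER_CUBIC)
cv2.imwrite('pics/s1.png',s);cv2.imwrite('pics/t1.png',t)
E
```

```text
(no output)
```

View pics/s1.png

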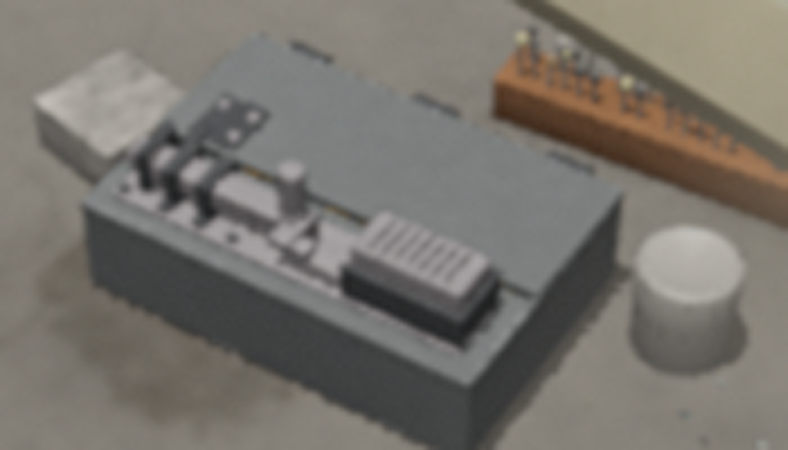

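View pics/t1.png

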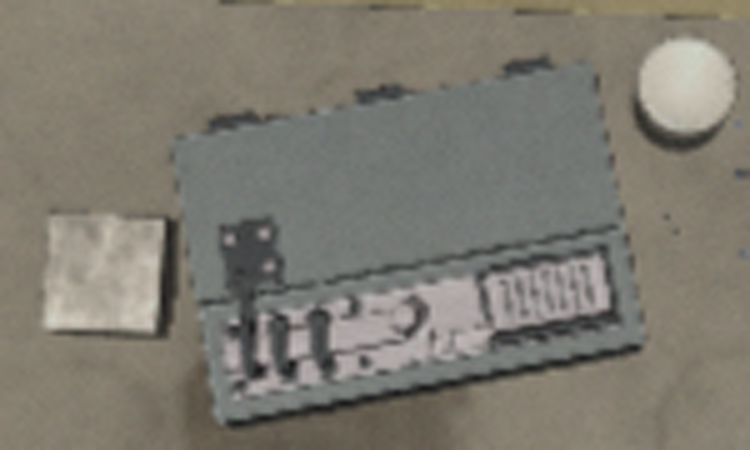

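```bash
cat >> h.py <<'E'
def tri(c1,p1,c2,p2):
    e1,d1=ray(c1,*p1);e2,d2=ray(c2,*p2)
    t=np.linalg.lstsq(np.c_[d1,-d2],e2-e1,rcond=None)[0]; a=e1+t[0]*d1;b=e2+t[1]*d2
    return (a+b)/2,np.linalg.norm(a-b)
E
python3 - <<'E'
from h import *
S=cams.camera("scene");T=cams.camera("top")
fs=lambda x,y:((x+.5)/4.5-.5+185,(y+.5)/4.5-.5+165)
ft=lambda x,y:((x+.5)/5-.5+175,(y+.5)/5-.5+165)
P={"FL":((85,208),(222,416),.055),"BL":((258,38),(173,138),.055),"BR":((622,197),(597,66),.055),"FR":((465,385),(640,340),.055),
"knob":((292,165),(411,315),.101),"catch":((428,258),(553,292),.087),"tin":((690,265),(686,88),.05)}
o={}
for k,(a,b,z) in P.items():
    x,r=tri(S,fs(*a),T,ft(*b)); s,t=plane(S,*fs(*a),z),plane(T,*ft(*b),z);o[k]=(s+t)/2
    print(k,np.round(x,4),round(r,4),np.round(s[:2],4),np.round(t[:2],4))
# rigid fit of top-face points (box frame)
B={"FL":(-.0675,.1),"BL":(.0675,.1),"BR":(.0675,-.1),"FR":(-.0675,-.1),"knob":(-.04,.006),"catch":(-.04,-.059)}
A=np.array([B[k] for k in B]);W=np.array([o[k][:2] for k in B])
z=lambda M:M[:,0]+1j*M[:,1]
a,w=z(A),z(W);h=np.vdot(a-a.mean(),w-w.mean());th=np.angle(h);t=w.mean()-a.mean()*np.exp(1j*th)
print("yaw deg",np.degrees(th),"scale",abs(h)/np.vdot(a-a.mean(),a-a.mean()).real,"origin",t)
f=a*np.exp(1j*th)+t
for k,q,v in zip(B,f,w):print(k,np.round([q.real,q.imag],4),np.round(abs(q-v)*1e3,1),"mm")
for n,a,b in(("lampL",(180,85),(78,158)),("lampR",(468,255),(437,168)),("lampRtop",(490,225),(438,125))):
    print(n,*tri(S,a,T,b))
E
```

```text
FL [0.4947 0.1645 0.0507] 0.0025 [0.4912 0.1618] [0.4955 0.1629]
BL [0.6245 0.1906 0.0552] 0.0002 [0.6247 0.1907] [0.6244 0.1907]
BR [ 0.6593 -0.0062  0.0582] 0.0019 [ 0.6612 -0.0037] [ 0.6608 -0.0069]
FR [ 0.5326 -0.0272  0.0525] 0.0008 [ 0.5306 -0.0284] [ 0.5326 -0.0274]
knob [0.5363 0.0748 0.1073] 0.0024 [0.5401 0.0805] [0.5379 0.0745]
catch [0.5509 0.0125 0.0853] 0.0007 [0.55   0.0112] [0.5504 0.0127]
tin [ 0.6521 -0.0492  0.0506] 0.0012 [ 0.6532 -0.0492] [ 0.6518 -0.0488]
yaw deg 11.05447291539476 scale 0.9860282632408328 origin (0.5780106241060924+0.07944769514787017j)
FL [0.4926 0.1646] 2.4 mm
BL [0.6251 0.1905] 0.5 mm
BR [ 0.6634 -0.0058] 2.5 mm
FR [ 0.5309 -0.0316] 3.8 mm
knob [0.5376 0.0777] 1.4 mm
catch [0.5501 0.0139] 1.9 mm
lampL [0.68523722 0.46476253 0.12899975] 0.006617567515319199
lampR [ 0.66025579 -0.29909529  0.15055633] 0.0034951202352245044
lampRtop [ 0.74622091 -0.29783642  0.15799413] 0.015331150617290786
```

Box yaw is about 11°, with the catch at (0.550, 0.012) and the knob at (0.538, 0.076). That is consistent with the 65 mm spacing given. The lamp edge is at x≥0.66, so the approach is clear of it. I'll aim for TCP (0.541, 0.061), jaws at 101° (a +27° turn) and an opening of about 55 mm.

>>> carry_out(
  steps=[
    [[2.5,-4,0],6,0.37],
    [[2.5,-4,0],6,0.37],
    [[2.5,-4,0],6,0.37],
    [[2.5,-4,0],6,0.37],
    [[2.5,-4,0],3,0.37],
    [[2.5,-4,0],0,0.37],
    [[2.5,-4,0],0,0.37],
    [[2.5,-4,0],0,0.37],
    [[2.5,-4,0],0,0.37],
    [[2.5,-4,0],0,0.37],
  ],
  squeeze=30,
)

```text
time: 1.2
position: [0.4262, 0.1905, 0.2434]
tool_rot: [0.624, 0.782, 0.002, -0.001]
ft_force: [0.2, -0.1, 0.3]
grip_width: 0.055
```

>>> carry_out(
  steps=[
    [[2.9,-3.2,-1],-1.8,0.37],
    [[2.9,-3.2,-2],0,0.37],
    [[2.9,-3.2,-2],0,0.37],
    [[2.8,-3.4,-2],0,0.37],
    [[0,0,0],0,0.37],
    [[0,0,0],0,0.37],
  ],
)

```text
time: 1.8
position: [0.5498, 0.0484, 0.1716]
tool_rot: [0.64, 0.768, 0.004, 0.002]
ft_force: [0.2, -0.4, 1.0]
grip_width: 0.055
```

```bash
python3 - <<'E'
from h import *
from scipy.spatial.transform import Rotation as Ro
S=cams.camera("scene");T=cams.camera("top")
o=robot.get_obs();p=o["position"];R=Ro.from_quat(o["tool_rot"]).as_matrix();print(p,o["grip_width"],np.degrees(np.arctan2(R[1,0],R[0,0])),R[:,2])
b=np.array([-.1917,.9815,0]);k=np.array([.5378,.076,.101])
print("along bolt from knob",(p-k)@b*1e3,"across",(p-k)@[.9815,.1917,0]*1e3)
a=cv2.resize(S["pixels"][150:260,190:340],None,fx=4,fy=4,interpolation=2);t=cv2.resize(T["pixels"][165:255,200:320],None,fx=4.9,fy=4.9,interpolation=2)[:440]
cv2.imwrite("pics/a2.png",a[:,:,::-1])
E
```

```text
[0.54954949 0.04934522 0.17231306] 0.05466991666468407 100.49417486210456 [ 0.01059905  0.00322409 -0.99993863]
along bolt from knob -28.414040200255336 across 6.422399604740645
```

View pics/a2.png

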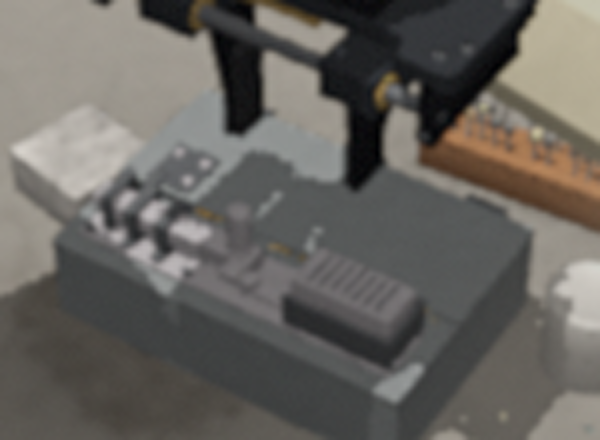

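The picture shows both fingers above and behind the bolt line. The knob is at crop (238,225) and the catch at (355,290). I'll correct xy, come lower and check.

>>> carry_out(
  steps=[
    [[-0.85,1.2,0],0.5,0.37],
    [[0,0,-2],0,0.37],
    [[0,0,-2],0,0.37],
    [[0,0,0],0,0.37],
    [[0,0,0],0,0.37],
  ],
)

```text
time: 2.4
position: [0.5355, 0.0706, 0.136]
tool_rot: [0.632, 0.775, 0.006, 0.004]
ft_force: [0.9, 0.2, -0.8]
grip_width: 0.0552
```

```bash
cat > chk.py <<'E'
from h import *
import sys
from scipy.spatial.transform import Rotation as Ro
S=cams.camera("scene")
o=robot.get_obs();p=o["position"];R=Ro.from_quat(o["tool_rot"]).as_matrix();print(o["time"],p,o["grip_width"],o["ft_force"],np.degrees(np.arctan2(R[1,0],R[0,0])),R[:,2])
b=np.array([-.1917,.9815,0]);k=np.array([.5378,.076,.101]);d=p+.022*R[:,2]-k
print("tip mid: along bolt from knob",d@b*1e3,"across",d@[.9815,.1917,0]*1e3,"z",d[2]+k[2])
cv2.imwrite(sys.argv[1],cv2.resize(S["pixels"][150:260,190:340],None,fx=4,fy=4,interpolation=2)[:,:,::-1])
E
python3 chk.py pics/a3.png
```

```text
2.45 [0.53530854 0.07055916 0.13607101] 0.054684637643772856 [-0.23711881  0.48549947  0.88204448] 101.59181596717475 [ 0.01262858  0.00506485 -0.99990743]
tip mid: along bolt from knob -4.806463748250969 across -3.194331108016475 z 0.11407304446248091
```

View pics/a3.png

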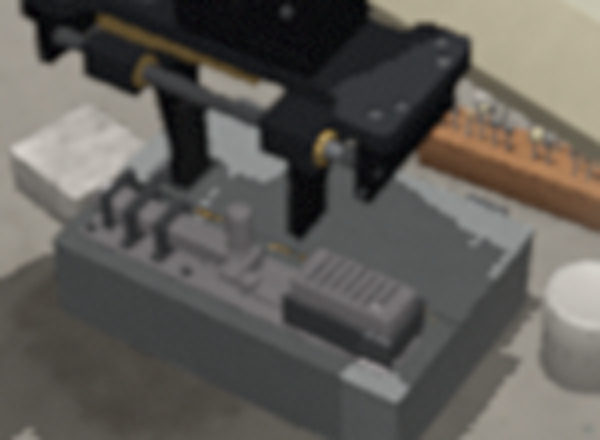

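>>> carry_out(
  steps=[
    [[0.25,-0.5,0],0,0.37],
    [[0,0,0],0,0.37],
    [[0,0,0],0,0.37],
  ],
)

```text
time: 2.75
position: [0.5389, 0.0661, 0.1388]
tool_rot: [0.631, 0.775, 0.007, 0.005]
ft_force: [0.5, 0.1, -0.6]
grip_width: 0.0548
```

>>> carry_out(
  steps=[
    [[0.15,-0.5,-0.7],0,0.37],
    [[0,0,-0.7],-0.5,0.37],
    [[0,0,-0.5],0,0.37],
    [[0,0,0],0,0.37],
  ],
)

```text
time: 3.15
position: [0.5411, 0.0598, 0.1186]
tool_rot: [0.636, 0.772, 0.008, 0.006]
ft_force: [0.1, -0.4, 0.6]
grip_width: 0.0549
```

```bash
python3 chk.py pics/a4.png
```

```text
3.2 [0.54118883 0.05987561 0.11877674] 0.05460489763770395 [ 0.23476729 -0.37458525 -0.31956018] 101.06744646446195 [ 0.01865612  0.00428736 -0.99981677]
tip mid: along bolt from knob -16.461834893458843 across 0.6560108635005435 z 0.09678077223021364
```

View pics/a4.png

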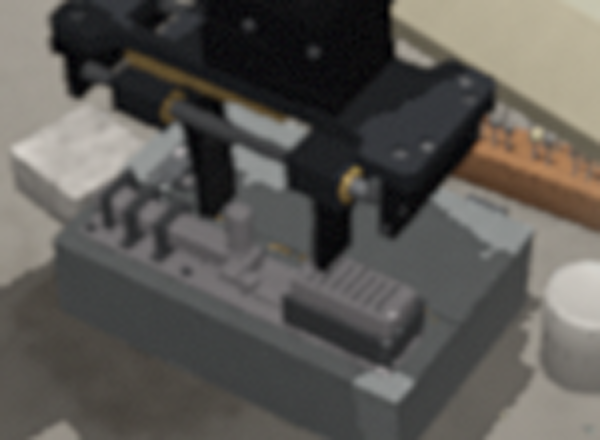

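>>> carry_out(
  steps=[
    [[0,0.05,-0.5],0,0.37],
    [[0,0,-0.3],0,0.37],
    [[0,0,-0.3],0,0.37],
  ],
)

```text
time: 3.5
position: [0.5415, 0.0604, 0.1073]
tool_rot: [0.636, 0.772, 0.008, 0.006]
ft_force: [-0.3, -0.7, 2.8]
grip_width: 0.055
```

Contact with the catch: 2.8 N at tip z 0.0853, where I expected about 0.087. I'll keep pressing.

>>> carry_out(
  steps=[
    [[0,0,-0.2],0,0.37],
    [[0,0,-0.2],0,0.37],
    [[0,0,-0.2],0,0.37],
    [[0,0,-0.2],0,0.37],
  ],
)

```text
time: 3.9
position: [0.5417, 0.0602, 0.1019]
tool_rot: [0.635, 0.772, 0.008, 0.007]
ft_force: [-6.3, 1.1, 27.5]
grip_width: 0.055
```

>>> carry_out(
  steps=[
    [[0,0,0],0,0.37],
    [[0,0,-0.05],0,0.37],
  ],
)

```text
time: 4.1
position: [0.5415, 0.0604, 0.1032]
tool_rot: [0.635, 0.772, 0.008, 0.007]
ft_force: [-0.9, -0.6, 4.2]
grip_width: 0.055
```

>>> carry_out(
  steps=[
    [[0,0,-0.15],0,0.37],
    [[0,0,-0.12],0,0.37],
    [[0,0,-0.12],0,0.37],
  ],
)

```text
time: 4.4
position: [0.5415, 0.0603, 0.1021]
tool_rot: [0.635, 0.773, 0.008, 0.008]
ft_force: [-3.5, -0.6, 13.8]
grip_width: 0.0551
```

Fully down, with 14 N on it. Now slide along the bolt towards the catch, keeping the downward bias.

>>> carry_out(
  steps=[
    [[0.06,-0.3,-0.12],0,0.37],
    [[0.06,-0.3,-0.12],0,0.37],
    [[0.06,-0.3,-0.12],0,0.37],
    [[0.06,-0.3,-0.12],0,0.37],
  ],
)

```text
time: 4.8
position: [0.5424, 0.0575, 0.1025]
tool_rot: [0.638, 0.77, 0.014, 0.004]
ft_force: [-2.5, 11.5, 13.9]
grip_width: 0.0547
```

>>> carry_out(
  steps=[
    [[0.1,-0.5,-0.12],0,0.37],
    [[0.1,-0.5,-0.12],0,0.37],
    [[0.1,-0.5,-0.12],0,0.37],
  ],
)

```text
time: 5.1
position: [0.5432, 0.0533, 0.1029]
tool_rot: [0.64, 0.768, 0.02, -0.002]
ft_force: [-2.6, 13.0, 13.5]
grip_width: 0.0547
```

```bash
python3 chk.py pics/a5.png
```

```text
5.15 [0.54325304 0.05306464 0.10296054] 0.054649487983826024 [-2.83025933 13.57581187 14.45610971] 100.4205994579941 [ 0.02246808  0.03444772 -0.99915391]
tip mid: along bolt from knob -22.907327714737857 across 1.5858831626385699 z 0.0809791570288386
```

View pics/a5.png

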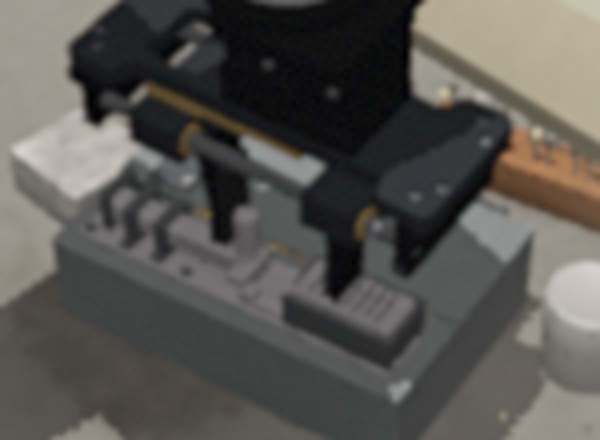

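The knob is now just touching the far finger, and the tool leans about 2° from drag on the catch. I'll close the jaws while shifting, so the catch finger stays roughly still.

>>> carry_out(
  steps=[
    [[0.04,-0.2,-0.1],0,0.42],
    [[0.04,-0.2,-0.1],0,0.46],
    [[0.04,-0.2,-0.1],0,0.5],
  ],
)

```text
time: 5.45
position: [0.5441, 0.0494, 0.1031]
tool_rot: [0.639, 0.769, 0.021, -0.002]
ft_force: [-2.1, 0.6, 10.6]
grip_width: 0.0462
```

>>> carry_out(
  steps=[
    [[0.04,-0.2,-0.1],0,0.54],
    [[0.04,-0.2,-0.1],0,0.58],
    [[0.04,-0.2,-0.1],0,0.62],
    [[0.04,-0.2,-0.1],0,0.66],
  ],
)

```text
time: 5.85
position: [0.5447, 0.0451, 0.1031]
tool_rot: [0.641, 0.767, 0.024, -0.004]
ft_force: [-1.6, 18.2, 13.3]
grip_width: 0.0325
```

```bash
python3 chk.py pics/a6.png
```

```text
5.9 [0.54465668 0.04556706 0.1031132 ] 0.031626833763137824 [-1.55760459 14.78705651 12.34369737] 100.28569801795791 [ 0.02401268  0.04365861 -0.99875789]
tip mid: along bolt from knob -30.34290884388489 across 1.5984646745042945 z 0.08114052888387394
```

View pics/a6.png

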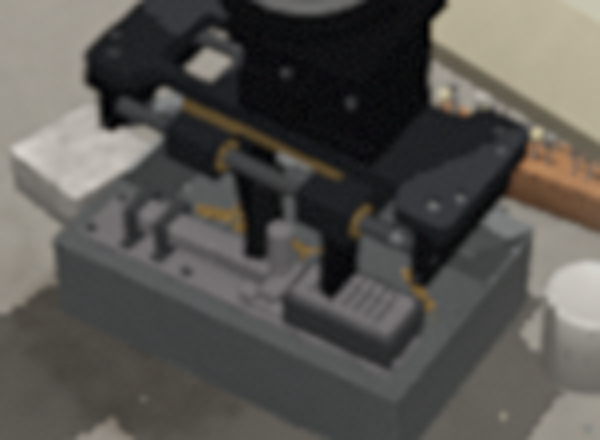

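The lid is rising and the bolt is about 20 mm back. I'll push on to the stop.

>>> carry_out(
  steps=[
    [[0.04,-0.2,-0.12],0,0.69],
    [[0.04,-0.2,-0.12],0,0.72],
    [[0.04,-0.2,-0.12],0,0.73],
  ],
)

```text
time: 6.2
position: [0.5441, 0.0488, 0.1031]
tool_rot: [0.642, 0.766, 0.03, -0.01]
ft_force: [-2.2, 8.5, 12.3]
grip_width: 0.025
```

```bash
python3 chk.py pics/a7.png
```

```text
6.25 [0.54402208 0.04890663 0.10314187] 0.02443807604049146 [-2.00504577 11.34520976 12.45329307] 100.03770497284455 [ 0.02272435  0.05841397 -0.99803377]
tip mid: along bolt from knob -26.619423825329573 across 1.6502166865038794 z 0.08118512842705418
```

The far finger hasn't moved along the bolt, so the bolt is at its stop, and the catch is still down. I'll open slightly to unload the knob, then lift straight up.

>>> carry_out(
  steps=[
    [[0,0,-0.1],0,0.68],
    [[0,0,-0.05],0,0.66],
    [[0,0,0.3],0,0.66],
    [[0,0,0.5],0,0.66],
    [[0,0,0.8],0,0.66],
    [[0,0,1],0,0.66],
    [[0,0,1.5],0,0.66],
  ],
)

```text
time: 6.95
position: [0.5427, 0.0507, 0.1447]
tool_rot: [0.642, 0.766, 0.029, -0.012]
ft_force: [-0.4, -0.4, -0.3]
grip_width: 0.0295
```

```bash
python3 chk.py pics/a8.png
```

```text
7.0 [0.5444689  0.05059962 0.14737071] 0.029538911350652286 [-0.03615549 -0.11109768  1.09873268] 100.11773253919587 [ 0.02511436  0.05949182 -0.99791282]
tip mid: along bolt from knob -25.030210369690316 across 2.4694668391182995 z 0.12541662751861668
```

View pics/a8.png

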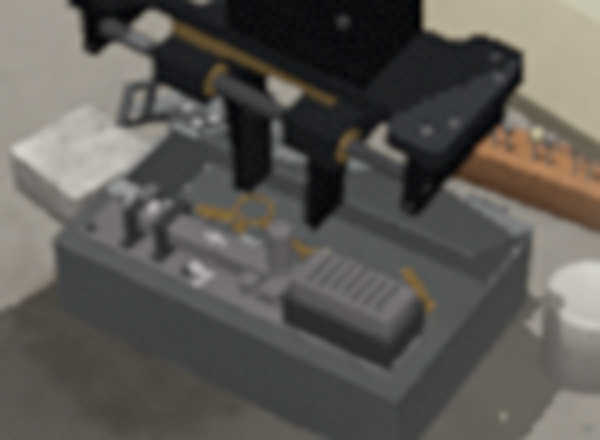

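The lid is up with the hasp at (135,100), the knob at (280,240) is beside the catch, and the catch has risen. I'll retreat and do a last check.

>>> carry_out(
  steps=[
    [[0,0,2],0,0.66],
    [[0,0,2],0,0.66],
    [[-1,0,2],0,0.66],
    [[-2,1,1],0,0.66],
    [[-2,2,1],0,0.66],
    [[-2,3,0],0,0.66],
    [[-2,3,0],0,0.66],
    [[-1,1,0],0,0.66],
    [[0,0,0],0,0.66],
    [[0,0,0],0,0.66],
  ],
)

```text
time: 8.0
position: [0.4446, 0.1501, 0.2338]
tool_rot: [0.643, 0.765, 0.034, -0.004]
ft_force: [0.7, 0.2, 1.0]
grip_width: 0.0294
```

```bash
python3 - <<'E'
from h import *
S=cams.camera("scene")["pixels"];T=cams.camera("top")["pixels"]
o=robot.get_obs();print(o["time"],o["position"],o["ft_force"],np.abs(o["joint_velocities"]).max())
s0,t0=[cv2.imread(f"pics/{n}0.png")[:,:,::-1] for n in("scene","top")]
a=np.hstack([s0[165:335,185:435],S[165:335,185:435]]); b=np.hstack([t0[165:255,175:425],T[165:255,175:425]])
v=np.vstack([a,b]);cv2.imwrite("pics/f.png",cv2.resize(v,None,fx=1.6,fy=1.6,interpolation=2)[:,:,::-1])
cv2.imwrite("pics/g.png",cv2.resize(S[165:265,185:360],None,fx=4.5,fy=4.5,interpolation=2)[:,:,::-1])
E
```

```text
8.1 [0.44494071 0.14966799 0.23362366] [-0.0107932   0.6188457  -0.34762411] 0.009191548281614326
```

View pics/f.png

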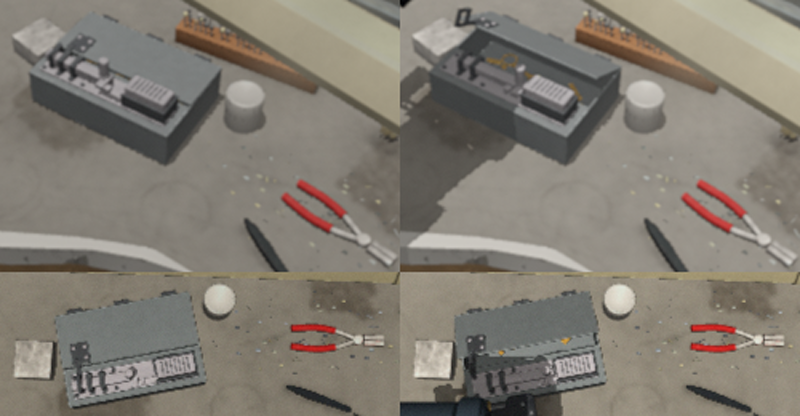

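View pics/g.png

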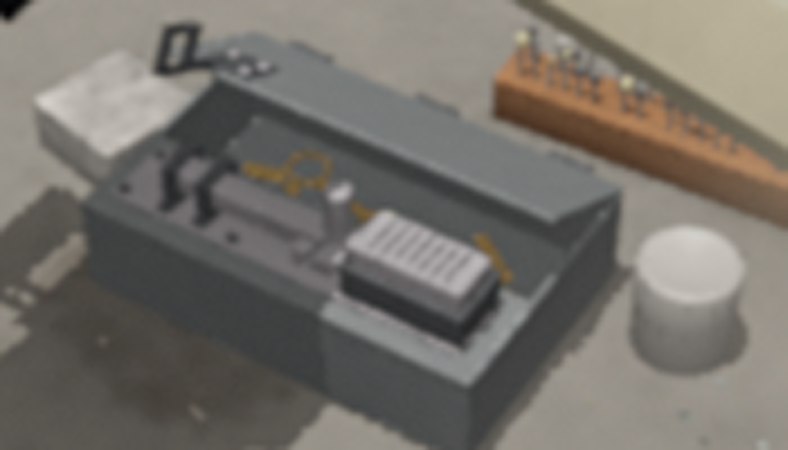

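The catch plate is at the same pixels as at the start, so it is up. The lid is open, and the block, tin and pliers haven't moved. I'll measure how far the knob travelled, then hand in.

```bash
python3 - <<'E'
from h import *
S=cams.camera("scene")
fs=lambda x,y:((x+.5)/4.5-.5+185,(y+.5)/4.5-.5+165)
d=plane(S,*fs(341,190),.101)-plane(S,*fs(292,166),.101);print("knob travel mm",np.linalg.norm(d)*1e3)
print(robot.hand_in())
E
```

```text
knob travel mm 25.332200462967798
the job is handed in; nothing more can be done
None
```

The box is open and the job is handed in at about 8 s of the 32 s allowed. The hand-in gives no verdict.

**What I did:** I pressed the catch down with one fingertip. I then slid the bolt to its stop with the other, shifting the arm and closing the jaws together. After opening slightly to unload the knob, I lifted off and backed away.

**Last checks:**
- **Bolt:** the knob travelled about 25 mm as measured in the scene image, where full travel is 24 mm. During the slide, the fingertip stopped advancing, as it would at the bolt's stop.
- **Catch:** the plate appears at the same pixels as at the start, so it is up again.
- **Lid:** it stands open with the hasp raised; I did not measure the angle.
- **Block, tin and pliers:** they look unmoved in both before-and-after views.
- **Robot:** it is clear of everything and reads near-zero force.

**What went less smoothly:**
- **Overpress and easing:** the first press went to 27.5 N, so I eased it. That let the catch rise briefly to about 5 mm down before I pressed it fully down again, with the bolt still shut.
- **Drag:** friction on the catch tilted the tool about 3° during the slide, without harm.
- **Knob position:** early on, the two camera views disagreed by up to 6 mm on the knob. I settled it using the known 65 mm spacing from the catch.

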